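# Unlock the medicine box and hold its key turned

### The job

Help me into the child-proof medicine box: swing the dust cover right off its keyhole, take its key - the one with the rectangular bow - from the wooden key stand and ease it fully home in the keyhole without forcing it; the discs inside stick, so wiggle it past them. Then turn the key a quarter turn clockwise to its stop and finish while holding it there, fully in, because the lock springs back as soon as it is let go and I need the bolts drawn to lift the lid. Leave the other key in the stand and do not disturb the things standing around.

Things in the scene. Friction and masses are not known exactly. Their poses are not given: they have to be found in the camera images.
- medicine_box: Grey steel medicine box, fixed to the worktop, 180 (x) x 220 (y) x 100 mm high; origin at the centre of its underside, z up. Lid on its right (-y) 126 mm, lock panel on its left (+y) 88 mm, keyhole at y = +58 mm. Two 8 mm bolts bridge the seam between panel and lid and draw back into the panel as the key turns.
- keyhole (a point): Centre of the keyhole on the top face of its 50 x 50 mm steel plate, 102 mm above the worktop; axes as the box. A bevelled slot, 24.5 mm long along the box's y and 7.5 mm wide along x, through this fixed 6 mm plate. The key goes straight down, bow in line with the slot, until its collar rests on the plate; its wings can turn only then, once past two shutter discs.
- lock_discs (a point): Point on the keyhole's axis 15 mm below the plate's top, between two hidden shutter discs (tops 8.5 and 15.5 mm down) with slots 7 x 24 mm, each left turned up to 0.25 rad either way, with stiff friction. The key's rounded lower edge may push a disc straight with 5 to 25 N, or jam on it: then lift 1 to 2 mm, twist up to 0.1 rad either way, push again.
- lock_rotor (a joint): Angle of the lock rotor (22 to 42 mm below the plate's top) in rad: 0 locked, its slot in line with the keyhole; grows as the key turns clockwise seen from above; stop at 1.45. A return spring drives it back to 0 (0.025 N m at 0, 0.1 N m at the stop). The key has about 0.1 rad of play in it.
- dust_cover (a joint): Angle of the dust cover in rad: 0 to 0.15 at the start, it covers the keyhole; grows as the cover swings back (towards the box's +x, anticlockwise from above); stop at 1.85. Stays where it is left (0.02 N m of friction). At 1.4 and more the keyhole is free for key and fingers.
- cover_nub (a point): Centre of the top of the dust cover's upright knob, to pinch or push: 10 mm across at the top, 8.4 below, 15 mm high, its top 18.7 mm above the keyhole plate; 30 mm from the pivot, over the keyhole while shut. The cover is a steel disc 33 mm across, 2.5 mm thick, 1.2 mm above the plate.
- cover_pivot (a point): Pivot of the dust cover (vertical axis), fixed on the box, 27 mm from the keyhole along the box's +y.
- key_stand: Wooden key stand, fixed, 56 (x) x 116 (y) x 50 mm high on a 66 x 126 mm foot; origin at the centre of its underside. Two slots 8 x 25 mm, 42 mm deep, at y = +29 and -29 mm, each with a key standing upright, bow up.
- box_key: The box's key, steel, 60 g, upright in either slot of the stand; rectangular bow. Origin under its collar, on the stand's top at the start; z up. Collar 14 mm across, 5 high; above it the flat bow, 9 mm thick (x, pinch here), 30 wide (y), 5 to 45 mm up. Below, a 6 mm shank, ending in two wings in the bow's plane: 22 mm wide in all, 5 thick, 24 to 40 mm down, edges rounded. Fits either way round.
- key_tip (a point): Lower end of the box key, 40 mm below its origin on its axis.
- round_key: The other key, steel, with a round bow 34 mm across; stands in the other slot of the stand. Origin at the underside of its collar. Not needed: leave it.
- mug: Spotted mug, 92 mm across, 93 mm high; bystander. Origin at the centre of its underside.
- jam_jar: Jam jar, 69 mm across, 99 mm high; bystander. Origin at the centre of its underside.
- pepper_mill: Wooden pepper mill, 58 mm across, 170 mm high; bystander. Origin at the centre of its underside.
- salt_shaker: Salt shaker, 44 mm across, 90 mm high; bystander. Origin at the centre of its underside.
- teaspoon: Teaspoon, 132 mm long, 11 mm high, lying to the left of the stand; bystander. Origin at the centre of its underside.

How it is judged (in metres and radians):
On the way, in this order (a step that is already met when the one before it is completed fails the run):
1. the dust cover is swung clear of the keyhole (value of joint dust_cover above 1.3 rad), for 0.1 s.
2. the key is fully in the keyhole, not yet turned (z of key_tip in the frame of keyhole below -0.0365 m and horizontal distance between key_tip and keyhole below 0.005 m and value of joint lock_rotor below 0.5 rad), for 0.05 s.
At the end, for the whole second after the job is handed in: Through the last second the fingers hold the key (more than 1 N), the lock rotor stands at 1.25 rad or more of its 1.45, the key is upright (0.15 rad) and within 4.5 mm of fully in, on the keyhole's axis within 6 mm; the dust cover is open (over 1.2 rad) and the round key stands in the stand (value of joint lock_rotor above 1.25 rad and z of key_tip in the frame of keyhole below -0.0355 m and horizontal distance between key_tip and keyhole below 0.006 m and angle between box_key's own z axis and vertical below 0.15 rad and contact force between the fingers and box_key above 1 N and value of joint dust_cover above 1.2 rad and distance of round_key from where it was at the start of the episode below 0.015 m); the arm keeps its last pose, push and grip.
It fails at once if the key is forced in: more than 60 N between key and box before the lock has turned (contact force between box_key and medicine_box above 60 N and value of joint lock_rotor below 0.5 rad).
It fails at once if the other key is pulled from the stand or knocked (distance of round_key from where it was at the start of the episode above 0.02 m).
It fails at once if a bystander is disturbed (moved by more than 30 mm) (distance of any of mug, jam_jar, pepper_mill, salt_shaker, teaspoon from where it was at the start of the episode above 0.03 m).
It also fails if it takes over 67 s, if anything falls off the work surface, if the arm or the gripper's body presses on something with over 40 N, if the wrist force passes 120 N, or if a joint passes its speed limit or range.

### The arm

A 6-joint arm with a two-finger parallel gripper is mounted at the origin on a cart in front of the work surface, level with it; the furniture and walls round the work are solid. World frame = base frame: x ahead of the robot, y to its left, z up, the work surface at z = 0. Lengths are in m, angles in degrees, forces in N, time in s.
With the tool pointing down it reaches from about 0.275 to 0.775 m from the base axis. Payload 14.6 kg.
Tool frame: the origin (TCP) lies at the very end of the fingers, on their centre line; the grasp point (between the pads) lies 19 mm behind it; z points along the fingers, y is the line along which they close (so a half turn about z gives the same grasp; the last joint's range is limited). The gripper opens to 85 mm and grips with 20 to 120 N. Pads are 22 mm wide; open, the fingers measure 114 mm over their backs; the gripper's body (76 mm by 85 mm) begins 54 mm behind the grasp point. The pads swing forward as they close: fully open they stand 13 mm farther back than shut.
Start: joints at [-82.122, 15.075, -2.767, 72.158, 0, 81.102], TCP at [0.152, -0.503, 0.231] pointing down, gripper open.
Joint ranges: [-151.79, 151.79], [-50.71, 97.33], [-67.44, 78.34], [-121.81, 120.89], [-77.56, 73.72], [-180, 180]. Speed limits (degrees/s): [108.29, 108.29, 147.25, 159.86, 180, 180].

### API

Orientations are given as [roll, pitch, yaw] about the fixed x, y, z axes, in that order (R = Rz(yaw) Ry(pitch) Rx(roll)).
In Python, from rig import r, imaging, ticket gives the robot as it stands.
- The arm moves only by the tool drive_tool, never from a script. Its argument "plan" is a list of rows, each a list of 2 entries, a list of its own where there are three numbers: the shift along the tool's x, y, z in units of 25 mm (1.0 is 25 mm), then the turn, a rotation vector about the tool's x, y, z in units of 6 degrees (1.0 is 6 degrees). In form: [[[x, y, z], [ax, ay, az]], ...]. A call has 1 to 20 rows; each row shifts and turns the commanded pose from where the row before left it, along the tool's axes as they then stand; what a row does not reach is not made up. A row lasts 1/12 s, in which the tool goes at most 41.7 mm and 7.16 degrees, less where a joint would pass 70% of its speed; a pose out of reach is approached as far as the arm can. A call is refused whole if a number of a shift passes 1 or a number of a turn 1, either way. A call with a gripper value outside its range is refused whole. "fingers" is the gripper command: -1 is shut, 1 is fully open, values between are in proportion, set as the call begins (left out, the last holds). The fingers move at their own pace and stop on an object; "force" is the grip in N (left out, the last holds). Time passes only in rows, so rows that do not move let the fingers close. It gives the time, the measured TCP pose, the force, the opening and the grip force at its end, in the units of the state.
- r.get_state(): the state, without advancing time (a new reading comes with each control period).
- imaging.grab_frame(name): name is "side" or "top" or "wrist"; returns a dict with "image" (400x640x3 uint8, blue, green, red), "camera_matrix" (3x3 intrinsics, pixels), "R" (3x3) and "t" (3): a world point X has camera coordinates R X + t. Camera axes: x right, y down, z forward; pixel columns grow to the right and rows downward; lengths in m; the calibration is good to about 2 mm. A picture is of the moment at which its call begins. There is no depth.
- ticket.finish_job(): hands the job in; it is judged then, once.
The state is a dict: "clock": time; "joints": joint angles; "joint_velocities": joint speeds; "tau": joint torques, N m; "eef_pos": TCP position; "ee_rot": TCP orientation; "force": force on the tool from outside, world axes, zero at the start; "wrist_torque": the same for the moment, N m; "grip_width": finger opening in m; "gripper_force": force on a finger pad.
Only numpy, scipy, OpenCV 4.12 (cv2) and the standard library are available. Lean on these libraries where they do the work, as an engineer would, in place of code of your own. Each camera call takes 0.05 s, during which the arm holds its last target. There are 200 camera calls.

## Working session

There is one attempt and no reset: what is moved stays moved. The work goes in short steps, Python scripts to look and compute and a tool call to move; the robot and the scene stay as the last step left them, time stands still between calls to the robot, and variables do not carry over. Pictures are saved under pics/ and viewed, at most 10 in all, crops included, and the job is handed in when it is done.

Besides the shell and the picture viewer there is one more tool, called after "Call:" as name(argument=value, ...) on one line, values as JSON. drive_tool: Moves the arm, as the interface text tells. Its arguments: {"type":"object","properties":{"plan":{"type":"array","items":{"type":"array"}},"fingers":{"type":"number"},"force":{"type":"number"}},"required":["plan"]}

```bash
mkdir -p pics; ls; cat > h.py <<'E'
import numpy as np, cv2
from rig import r, imaging, ticket
def grab(n,save=None):
    f=imaging.grab_frame(n)
    if save: cv2.imwrite('pics/'+save,f['image'])
    return f
def ray(f,u,v,z):
    K,R,t=map(np.array,(f['camera_matrix'],f['R'],f['t']))
    d=R.T@np.linalg.inv(K)@np.array([u,v,1.]); c=-R.T@t
    return c+d*(z-c[2])/d[2]
def proj(f,X):
    K,R,t=map(np.array,(f['camera_matrix'],f['R'],f['t']))
    p=K@(R@np.array(X)+t); return p[:2]/p[2]
E
python3 - <<'E'
from h import *
a=grab('top','top0.png');b=grab('side','side0.png')
cv2.imwrite('pics/both0.png',cv2.resize(np.vstack([a['image'],b['image']]),(480,600)))
for f in(a,b):
    print(np.round(-np.array(f['R']).T@f['t'],3),np.round(f['camera_matrix'],0).tolist(),np.round(f['R'],2).tolist())
print(r.get_state())
E
```

```text
pics
[0.339 0.135 1.221] [[490.0, 0.0, 320.0], [0.0, 490.0, 201.0], [0.0, 0.0, 1.0]] [[0.01, -1.0, 0.02], [-0.98, -0.01, -0.18], [0.18, -0.02, -0.98]]
[-0.148  0.032  0.778] [[508.0, 0.0, 317.0], [0.0, 508.0, 198.0], [0.0, 0.0, 1.0]] [[0.15, -0.99, 0.02], [-0.69, -0.11, -0.71], [0.7, 0.09, -0.7]]
{'clock': 0.1, 'joints': array([-8.21216867e+01,  1.50967473e+01, -2.80017833e+00,  7.21569340e+01,
        5.64079942e-04,  8.11013611e+01]), 'joint_velocities': array([-0.0922143 , -0.04158965,  0.11360534,  0.00241341, -0.02555991,
       -0.01011801]), 'tau': array([ 4.60852447e-03, -6.38574386e+01,  3.85065079e+01,  9.91550682e-03,
       -4.95472591e-05, -1.65907331e-06]), 'eef_pos': array([ 0.15149921, -0.50241959,  0.23086693]), 'ee_rot': array([-1.79946876e+02, -8.88866599e-03,  1.67769477e+01]), 'force': array([-0.39609585, -0.33406274,  0.22139523]), 'wrist_torque': array([0.01188328, 0.04636033, 0.07392377]), 'gripper_force': 0.0, 'grip_width': 0.08530761740680193}
```

View pics/top0.png

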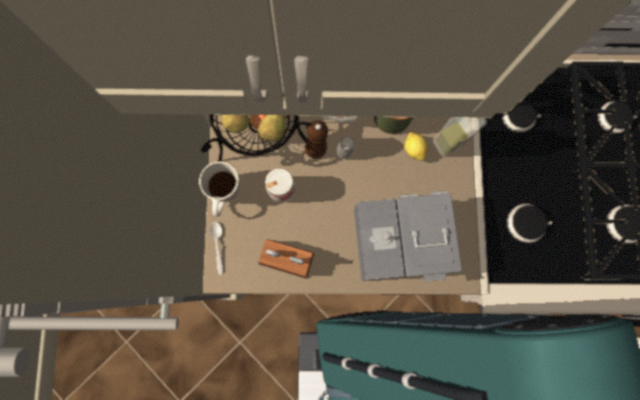

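View pics/side0.png

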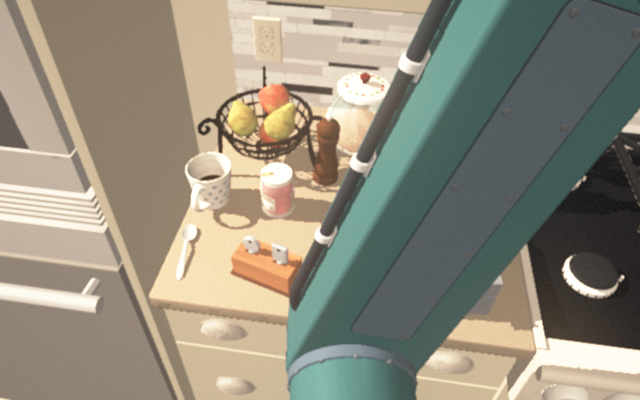

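The top view shows the box at about (407,236), its plate at (383,238) and the stand at (286,258). In the side view the bows stand at (251,243) and (281,254), and the arm hides the box. Next I measure and zoom in.

```bash
python3 - <<'E'
from h import *
a=grab('top');b=grab('side')
im=a['image']
A=cv2.resize(im[180:290,240:470],None,fx=3.4,fy=3.4,interpolation=cv2.INTER_CUBIC)
B=cv2.resize(b['image'][220:300,220:310],(450,400)[:2],interpolation=cv2.INTER_CUBIC)[:225]
c=np.zeros((600,790,3),np.uint8);c[:A.shape[0],:A.shape[1]]=A[:, :790];c[374:599,:450]=B
cv2.imwrite('pics/zoom.png',c)
hsv=cv2.cvtColor(im,cv2.COLOR_BGR2HSV)
m=cv2.inRange(hsv,(3,140,60),(16,255,255));m[:, :250]=0;m[:,320:]=0;m[:230]=0;m[285:]=0
cs,_=cv2.findContours(cv2.morphologyEx(m,cv2.MORPH_CLOSE,np.ones((9,9))),0,2);k=max(cs,key=cv2.contourArea)
p=cv2.boxPoints(cv2.minAreaRect(k));print('stand',p,cv2.minAreaRect(k))
P=np.array([ray(a,*q,.05) for q in p]);print(P.round(3),P.mean(0),[np.linalg.norm(P[i]-P[i-1]) for i in range(4)])
m=cv2.inRange(hsv,(0,0,70),(180,50,200));m[:, :345]=0;m[:,470:]=0;m[:185]=0;m[285:]=0
cs,_=cv2.findContours(cv2.morphologyEx(m,cv2.MORPH_CLOSE,np.ones((7,7))),0,2);k=max(cs,key=cv2.contourArea)
p=cv2.boxPoints(cv2.minAreaRect(k));print('box',p)
P=np.array([ray(a,*q,.1) for q in p]);print(P.round(3),P.mean(0),[np.linalg.norm(P[i]-P[i-1]) for i in range(4)])
for uv in[(383,238)]:print(ray(a,*uv,.102))
E
```

```text
stand [[258.72482 262.91748]
 [266.0184  238.60553]
 [312.8074  252.64221]
 [305.51382 276.95416]] ((285.76611328125, 257.77984619140625), (48.849143981933594, 25.382400512695312), 16.699243545532227)
[[0.401 0.257 0.05 ]
 [0.459 0.241 0.05 ]
 [0.426 0.129 0.05 ]
 [0.369 0.146 0.05 ]] [0.41366833 0.19299109 0.05      ] [np.float64(0.115780501221636), np.float64(0.05999546290368583), np.float64(0.11684602741162274), np.float64(0.059797201216047625)]
box [[352.59753 200.37808]
 [452.9146  189.23175]
 [462.6463  276.8171 ]
 [362.32922 287.96344]]
[[ 0.544  0.037  0.1  ]
 [ 0.573 -0.199  0.1  ]
 [ 0.37  -0.212  0.1  ]
 [ 0.344  0.017  0.1  ]] [ 0.45776723 -0.08944394  0.1       ] [np.float64(0.20193647378125743), np.float64(0.23810009089980944), np.float64(0.20386939320194664), np.float64(0.23057880101947265)]
[ 0.45685565 -0.03194742  0.102     ]
```

View pics/zoom.png

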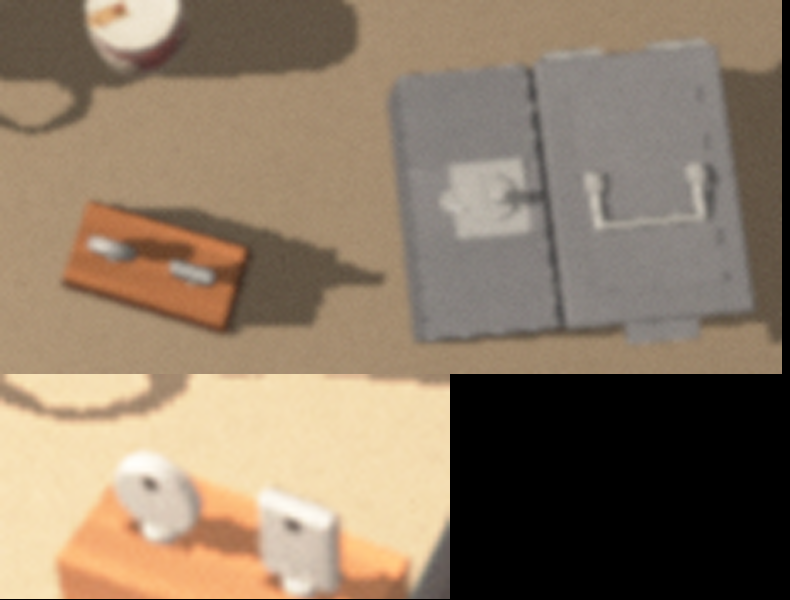

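The left bow (about (274,253)) is round. The right one (about (296,260)) is rectangular, so that is the key to take, and the plate centre is near (383.5,238.2). I go above the plate first.

```bash
python3 - <<'E'
from h import *
a=grab('top')
g=lambda x,y,z:ray(a,240+x/3.4,180+y/3.4,z)[:2].round(4)
for n,q in dict(TL=(392,85),BL=(417,340),BS=(565,326),BR=(752,308),TR=(716,43),TS=(530,67)).items(): print(n,g(*q,.1))
pl=[g(*q,.102) for q in [(447,163),(520,157),(528,232),(457,240)]];print(pl,np.mean(pl,0))
d=pl[0]-pl[3]+pl[1]-pl[2];print(np.degrees(np.arctan2(d[1],d[0])))
print('bowrect',g(193,269,.095),'pred', g(193,274,.095))
E
```

```text
TL [0.5336 0.031 ]
BL [0.3614 0.0157]
BS [ 0.3711 -0.0835]
BR [ 0.3838 -0.2098]
TR [ 0.565  -0.1933]
TS [ 0.547 -0.064]
[array([ 0.4799, -0.0057]), array([ 0.4844, -0.0555]), array([ 0.4336, -0.0598]), array([ 0.4279, -0.0117])] [ 0.45645  -0.033175]
5.721629596866771
bowrect [0.4078 0.1656] pred [0.4044 0.1655]
```

Call:
drive_tool(plan=[[[1,-1,0],[0,0,-1]],[[1,-1,0],[0,0,-1]],[[1,-1,0],[0,0,-1]],[[1,-1,0],[0,0,-1]],[[1,-1,0],[0,0,-1]],[[1,-1,0],[0,0,-1]]], fingers=-0.4, force=25)

```text
clock: 0.75
eef_pos: [0.1995, -0.2977, 0.2311]
ee_rot: [180.0, -0.0, 53.1]
force: [0.6, 0.4, -0.2]
grip_width: 0.0256
gripper_force: 0.0
```

Call:
drive_tool(plan=[[[0.98,0.12,0],[0,0,0]],[[0.98,0.12,0],[0,0,0]],[[0.98,0.12,0],[0,0,0]],[[0.98,0.12,0],[0,0,0]],[[0.98,0.12,0],[0,0,0]],[[0.98,0.12,0],[0,0,0]],[[0.98,0.12,0],[0,0,0]],[[0.98,0.12,0],[0,0,0]],[[0.98,0.12,0],[0,0,0]],[[0.98,0.12,0],[0,0,0]],[[0.98,0.12,0],[0,0,0]],[[0.98,0.12,0],[0,0,0]],[[0.98,0.12,0],[0,0,0]],[[0.98,0.12,0],[0,0,-1]],[[0.98,0.12,0],[0,0,-1]],[[0,0,0],[0,0,-1]],[[0,0,0],[0,0,-1]],[[0,0,0],[0,0,-1]],[[0,0,0],[0,0,-1]],[[0,0,0],[0,0,-1]]])

```text
clock: 2.42
eef_pos: [0.4554, -0.0322, 0.2312]
ee_rot: [-180.0, -0.0, 95.1]
force: [-0.6, 0.4, 0.0]
grip_width: 0.0255
gripper_force: 0.0
```

```bash
python3 - <<'E'
from h import *
f=grab('wrist','w1.png');print(-np.array(f['R']).T@f['t'],np.round(f['R'],2),f['camera_matrix'][0])
print(r.get_state()['eef_pos'],r.get_state()['ee_rot'],r.get_state()['joints'])
print(proj(f,[.4565,-.033,.102]))
E
```

```text
[0.44816845 0.04864161 0.37367752] [[ 1.    0.09 -0.  ]
 [ 0.09 -0.94  0.32]
 [ 0.03 -0.32 -0.95]] [295.35264146   0.         316.7668588 ]
[ 0.45541235 -0.03225844  0.2311977 ] [-1.79987449e+02 -4.72189530e-03  9.55182276e+01] [-1.42966169e+01  8.37055747e+00 -1.16459873e+01  6.99968634e+01
  1.87895936e-04  7.01851549e+01]
[317.79831836 189.70764473]
```

View pics/w1.png

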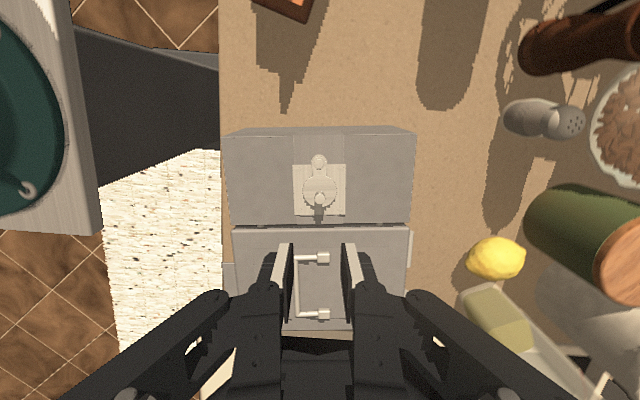

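The wrist view shows the plate spanning about (293..345, 164..215), the nub top at (319,198) and the pivot at (319,161). I now measure these more precisely.

```bash
python3 - <<'E'
from h import *
f=grab('wrist');im=f['image'];g=cv2.cvtColor(im,cv2.COLOR_BGR2GRAY)
roi=g[140:225,270:370]
m=np.zeros_like(g);m[140:225,270:370]=(roi>np.median(roi)+12)*255
cs,_=cv2.findContours(cv2.morphologyEx(m,cv2.MORPH_CLOSE,np.ones((5,5))),0,2);k=max(cs,key=cv2.contourArea)
print(np.median(roi),cv2.boundingRect(k),cv2.minAreaRect(k))
c=cv2.resize(im[145:225,270:370],None,fx=6,fy=6,interpolation=cv2.INTER_CUBIC);cv2.imwrite('pics/w1z.png',c)
for n,(u,v,z) in dict(pl_tl=(293,164,.102),pl_tr=(345,164,.102),pl_br=(345,215,.102),pl_bl=(293,215,.102),nub=(319.5,198,.1207),pivot=(319,161,.11),boxL=(223,136,.1),boxR=(414,132,.1),seamL=(235,226,.1),seamR=(411,222,.1)).items(): print(n,ray(f,u,v,z)[:2].round(4))
E
```

```text
151.0 (292, 144, 55, 74) ((319.0, 180.5), (54.0, 73.0), 0.0)
pl_tl [ 0.431  -0.0103]
pl_tr [ 0.4793 -0.0056]
pl_br [ 0.4858 -0.0564]
pl_bl [ 0.4347 -0.0614]
nub [ 0.4582 -0.035 ]
pivot [ 0.4546 -0.0036]
boxL [0.3654 0.0089]
boxR [0.5382 0.0294]
seamL [ 0.3772 -0.0798]
seamR [ 0.553  -0.0582]
```

View pics/w1z.png

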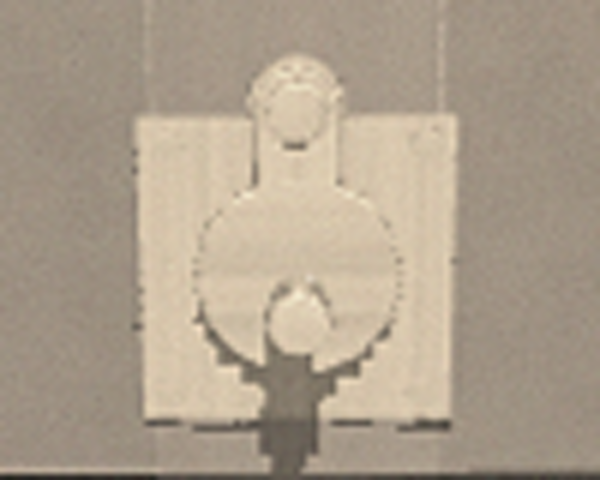

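The nub (0.458, -0.036) agrees with the plate centre (0.457, -0.0335) and the pivot, with box yaw 5.6°. I pinch the nub.

Call:
drive_tool(plan=[[[-0.15,0.1,0.8],[0,0,0]],[[0,0,0.9],[0,0,0]],[[0,0,0.9],[0,0,0]],[[0,0,0.9],[0,0,0]],[[0,0,0.8],[0,0,0]],[[0,0,0.4],[0,0,0]],[[0,0,0.2],[0,0,0]],[[0,0,0],[0,0,0]],[[0,0,0],[0,0,0]]])

```text
clock: 3.27
eef_pos: [0.4585, -0.0359, 0.1092]
ee_rot: [180.0, 0.0, 94.7]
force: [-0.1, 0.1, -0.4]
grip_width: 0.0256
gripper_force: 0.0
```

Call:
drive_tool(plan=[[[0,0,0],[0,0,0]],[[0,0,0],[0,0,0]],[[0,0,0],[0,0,0]],[[0,0,0],[0,0,0]],[[0,0,0],[0,0,0]],[[0,0,0],[0,0,0]]], fingers=-1, force=20)

```text
clock: 3.77
eef_pos: [0.4588, -0.036, 0.1094]
ee_rot: [179.9, 0.0, 94.8]
force: [-0.1, -1.1, 5.9]
grip_width: 0.0068
gripper_force: 19.8
```

Call:
drive_tool(plan=[[[0.007,0.125,0],[0,0,-1]],[[0.007,0.125,0],[0,0,-1]],[[0.007,0.125,0],[0,0,-1]],[[0.007,0.125,0],[0,0,-1]],[[0.007,0.125,0],[0,0,-1]],[[0.007,0.125,0],[0,0,-1]],[[0.007,0.125,0],[0,0,-1]],[[0.007,0.125,0],[0,0,-1]]])

```text
clock: 4.43
eef_pos: [0.4797, -0.0237, 0.1093]
ee_rot: [180.0, 0.0, 143.1]
force: [-3.8, 3.5, 8.5]
grip_width: 0.0067
gripper_force: 20.0
```

Call:
drive_tool(plan=[[[0.007,0.125,0],[0,0,-1]],[[0.007,0.125,0],[0,0,-1]],[[0.007,0.125,0],[0,0,-1]],[[0.007,0.125,0],[0,0,-1]],[[0.007,0.125,0],[0,0,-1]],[[0.007,0.125,0],[0,0,-1]],[[0.007,0.125,0],[0,0,-1]],[[0,0,0],[0,0,0]],[[0,0,0],[0,0,0]],[[0,0,0],[0,0,0]]])

```text
clock: 5.27
eef_pos: [0.4854, -0.0032, 0.1093]
ee_rot: [180.0, 0.0, -175.2]
force: [-2.6, 2.0, 9.4]
grip_width: 0.0067
gripper_force: 20.0
```

Call:
drive_tool(plan=[[[0,0,0],[0,0,0]],[[0,0,0],[0,0,0]],[[0,0,0],[0,0,0]],[[0,0,0],[0,0,0]],[[0,0,-0.5],[0,0,0]],[[0,0,-1],[0,0,0]],[[0,0,-1],[0,0,0]],[[0,0,-1],[0,0,0]],[[0,0,-1],[0,0,0]],[[-0.9,0.7,-0.5],[0,0,0]],[[-0.9,0.7,0],[0,0,0]],[[0,0,0],[0,0,0]],[[0,0,0],[0,0,0]]], fingers=-0.4)

```text
clock: 6.35
eef_pos: [0.5279, 0.0358, 0.2334]
ee_rot: [180.0, -0.0, -175.1]
force: [-0.9, -0.1, 0.1]
grip_width: 0.0258
gripper_force: 0.0
```

```bash
python3 - <<'E'
from h import *
f=grab('wrist','w2.png')
s=r.get_state();print(s['eef_pos'],s['ee_rot'],s['joints'])
u,v=map(int,proj(f,[.457,-.0335,.102]));print(u,v)
a=cv2.resize(f['image'],(512,320));b=cv2.resize(f['image'][v-35:v+35,u-50:u+50],(392,274),interpolation=cv2.INTER_CUBIC)
c=np.zeros((600,520,3),np.uint8);c[:320,:512]=a;c[324:598,:392]=b;cv2.imwrite('pics/w2c.png',c)
E
```

```text
[0.52723395 0.03532839 0.23333965] [ 1.79996357e+02 -5.38095664e-02 -1.75180767e+02] [-5.00293226e+00  1.54157442e+01 -1.96310482e+00  7.26747932e+01
 -5.59017334e-03 -9.82216068e+00]
245 105
```

View pics/w2c.png

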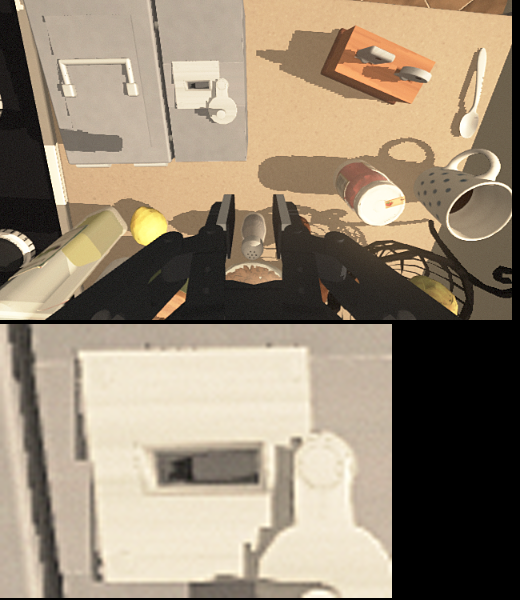

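The cover is fully open, with its nub well off the slot. The slot is at about (247.8,106.7) in wrist pixels, close to the prediction, so I move over the rectangular key.

Call:
drive_tool(plan=[[[0.73,0.93,0],[0,0,0]],[[0.73,0.93,0],[0,0,0]],[[0.73,0.93,0],[0,0,0]],[[0.73,0.93,0],[0,0,0]],[[0.73,0.93,0],[0,0,0]],[[0.73,0.93,0],[0,0,0]],[[0,0,0],[0,0,-0.96]],[[0,0,0],[0,0,-0.96]],[[0,0,0],[0,0,-0.96]],[[0,0,0],[0,0,-0.96]],[[0,0,0],[0,0,-0.96]],[[0,0,0],[0,0,-0.96]],[[0,0,0],[0,0,-0.96]],[[0,0,0],[0,0,-0.96]],[[0,0,0],[0,0,-0.96]],[[0,0,0],[0,0,-0.96]],[[0,0,0],[0,0,-0.96]],[[0,0,0],[0,0,-0.96]],[[0,0,0],[0,0,0]]], fingers=-0.2)

```text
clock: 7.98
eef_pos: [0.4061, 0.1644, 0.2337]
ee_rot: [180.0, -0.0, -105.9]
force: [0.5, -0.7, 0.1]
grip_width: 0.0343
gripper_force: 0.0
```

```bash
python3 - <<'E'
from h import *
R2=None
f=grab('wrist','w3.png')
s=r.get_state();print(s['eef_pos'],s['ee_rot'],s['joints'],s['grip_width'])
u,v=map(int,proj(f,[.4057,.1651,.07]));print(u,v, proj(f,[.4057,.1651,.095]))
b=cv2.resize(f['image'][v-60:v+60,u-80:u+80],(800,600),interpolation=cv2.INTER_CUBIC);cv2.imwrite('pics/w3c.png',b)
E
```

```text
[0.40618859 0.1644807  0.2336622 ] [ 1.79980787e+02 -1.45099522e-02 -1.06234090e+02] [ 1.13693005e+01  6.52583265e+00 -1.34848026e+01  7.00131140e+01
 -3.95605157e-03 -6.23966065e+01] 0.03457076483413228
317 180 [317.23544372 187.32868683]
```

View pics/w3c.png

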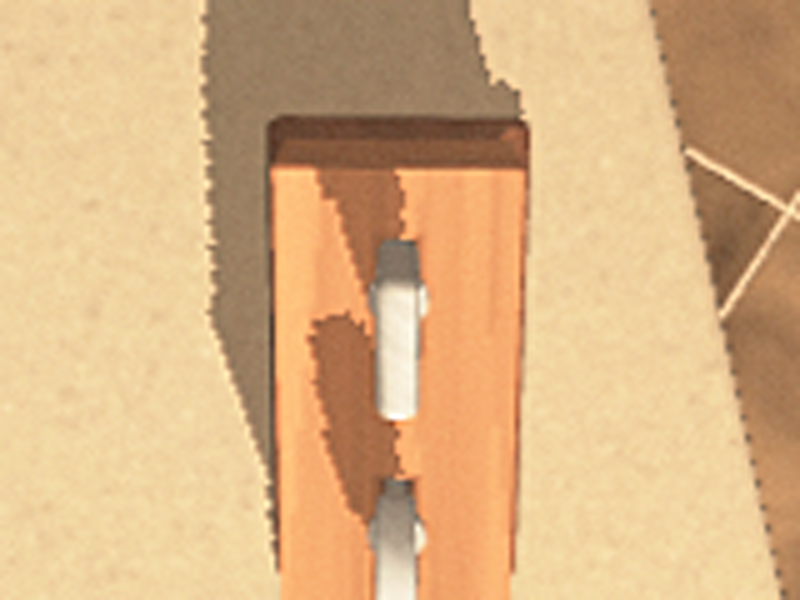

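The rectangular bow's top face is at wrist (316.5,190), aligned with the image vertical.

```bash
python3 - <<'E'
from h import *
f=grab('wrist');s=r.get_state()
P=ray(f,316.5,190,.095);d=P-s['eef_pos'];y=np.radians(s['ee_rot'][2])
print(P,'tool units',(d[0]*np.cos(y)+d[1]*np.sin(y))/.025,(d[0]*np.sin(y)-d[1]*np.cos(y))/.025,(s['eef_pos'][2]-.065)/.025)
E
```

```text
[0.40728097 0.16765581 0.095     ] tool units -0.12889239944184167 -0.0038363449439942883 6.747043382647655
```

Call:
drive_tool(plan=[[[-0.1,0,1],[0,0,0]],[[0,0,1],[0,0,0]],[[0,0,1],[0,0,0]],[[0,0,0.9],[0,0,0]],[[0,0,0.8],[0,0,0]],[[0,0,0.8],[0,0,0]],[[0,0,0.6],[0,0,0]],[[0,0,0.4],[0,0,0]],[[0,0,0.25],[0,0,0]],[[0,0,0],[0,0,0]],[[0,0,0],[0,0,0]]])

```text
clock: 9.0
eef_pos: [0.4074, 0.1674, 0.0653]
ee_rot: [180.0, -0.0, -106.2]
force: [0.3, 0.2, 0.9]
grip_width: 0.0338
gripper_force: 0.0
```

Call:
drive_tool(plan=[[[0,0,0],[0,0,0]],[[0,0,0],[0,0,0]],[[0,0,0],[0,0,0]],[[0,0,0],[0,0,0]],[[0,0,0],[0,0,0]],[[0,0,0],[0,0,0]],[[0,0,0],[0,0,0]],[[0,0,0],[0,0,0]]], fingers=-1, force=50)

```text
clock: 9.67
eef_pos: [0.4078, 0.1675, 0.0657]
ee_rot: [-179.9, 0.0, -106.1]
force: [-1.3, -0.8, 6.6]
grip_width: 0.0079
gripper_force: 51.9
```

Call:
drive_tool(plan=[[[0,0,-0.3],[0,0,0]],[[0,0,-0.6],[0,0,0]],[[0,0,-0.8],[0,0,0]],[[0,0,-0.9],[0,0,0]],[[0,0,-0.9],[0,0,0]],[[0,0,-0.9],[0,0,0]],[[0,0,-0.9],[0,0,0]],[[0,0,-0.7],[0,0,0]],[[0.89,-0.52,0],[0,0,0]],[[0.89,-0.52,0],[0,0,0]],[[0.89,-0.52,0],[0,0,0]],[[0.89,-0.52,0],[0,0,0]],[[0.89,-0.52,0],[0,0,0]],[[0.89,-0.52,0],[0,0,0]],[[0.89,-0.52,0],[0,0,0]],[[0.89,-0.52,0],[0,0,-0.6]],[[0,0,0],[0,0,-1]],[[0,0,0],[0,0,-1]],[[0,0,0],[0,0,-1]],[[0,0,0],[0,0,0]]])

```text
clock: 11.33
eef_pos: [0.4577, -0.0326, 0.2156]
ee_rot: [-180.0, -0.0, -84.3]
force: [1.0, 0.4, -0.5]
grip_width: 0.0085
gripper_force: 50.9
```

```bash
python3 - <<'E'
from h import *
f=grab('wrist','w4.png')
s=r.get_state();print(s['eef_pos'],s['ee_rot'],s['joints'],s['grip_width'])
u,v=map(int,proj(f,[.457,-.0335,.102]));print(u,v,f['R'],f['t'],f['camera_matrix'])
np.savez('w4.npz',**f)
b=cv2.resize(f['image'][v-60:v+60,u-80:u+80],(800,600),interpolation=cv2.INTER_CUBIC);cv2.imwrite('pics/w4c.png',b)
E
```

```text
[ 0.45782427 -0.03244142  0.21555119] [-1.79979574e+02 -5.49627603e-03 -8.46120275e+01] [-1.42445050e+01  8.94006187e+00 -1.34087321e+01  6.76301212e+01
  1.68594080e-03 -1.09632478e+02] 0.00828673551362894
317 193 [[-9.94849346e-01 -1.01364085e-01 -3.19207163e-04]
 [-9.62655984e-02  9.43814090e-01  3.16145374e-01]
 [-3.17445144e-02  3.14547748e-01 -9.48710704e-01]] [0.45199283 0.03900828 0.39026673] [[295.35264146   0.         316.7668588 ]
 [  0.         295.35264146 198.31669063]
 [  0.           0.           1.        ]]
```

View pics/w4c.png

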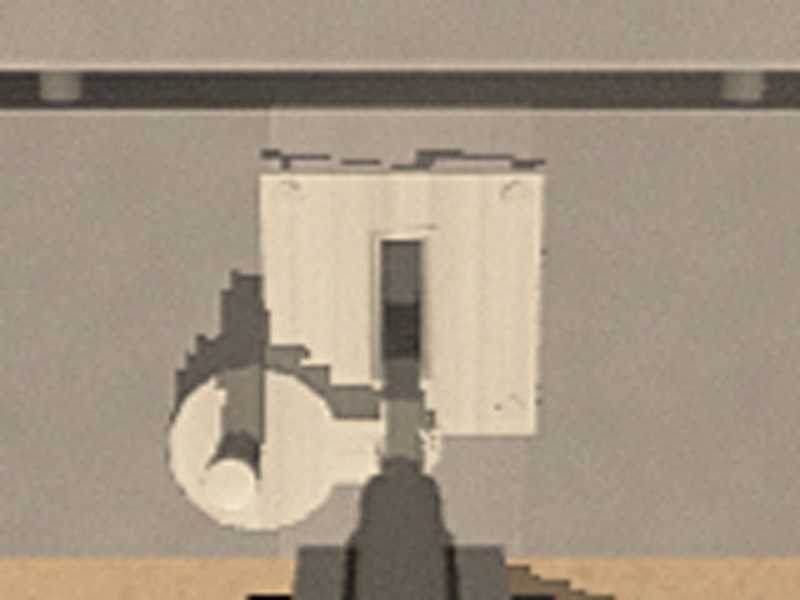

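The key hangs in line with the slot. In crop coordinates the slot's inner edges are at x=381..424 with its far end at y=240, and the plate's corners are (261,174), (545,174) and (537,435). I work out the offset from those.

```bash
python3 - <<'E'
from h import *
f=dict(np.load('w4.npz'))
g=lambda x,y,z:ray(f,237+x/5,133+y/5,z)[:2]
TL,TR,BR=g(261,174,.102),g(545,174,.102),g(537,435,.102)
print('plate c',(TL+BR)/2,np.linalg.norm(TR-TL),np.linalg.norm(TR-BR))
d=TL-TR;print('yaw',np.degrees(np.arctan2(d[1],d[0])))
d=BR-TR;print('yaw2',np.degrees(np.arctan2(-d[0],d[1])))
yb=np.radians(5.5);by=np.array([-np.sin(yb),np.cos(yb)])
e=g(402.5,240,.101);print('from slot end',e+by*.01225,'width',np.linalg.norm(g(381,300,.1)-g(424,300,.1)))
e1=g(402.5,300,.101);print('mid',e1)
# expected image of key points, if key axis on TCP
s=np.array([.45782,-.03244]);y=np.radians(-84.6);tx=np.array([np.cos(y),np.sin(y)])
for n,o,z in[('tip far',.011,.16),('tip near',-.011,.16),('wing top near',-.011,.176),('wing top far',.011,.176),('tip c',0,.16),('collar',0,.2),('bowtop near',-.015,.245),('bowtop far',.015,.245)]:
    print(n,((proj(f,[*(s+tx*o),z])-[237,133])*5).round(0))
E
```

```text
plate c [ 0.45683448 -0.03242373] 0.05017840705567159 0.049825218488057404
yaw 5.821791251890061
yaw2 5.8870898384590085
from slot end [ 0.45704172 -0.03274172] width 0.007873178773604342
mid [ 0.45706018 -0.03368067]
tip far [398. 358.]
tip near [397. 499.]
wing top near [397. 549.]
wing top far [398. 399.]
tip c [397. 430.]
collar [397. 558.]
bowtop near [395. 927.]
bowtop far [397. 643.]
```

```bash
python3 - <<'E'
from h import *
f=dict(np.load('w4.npz'));g=cv2.cvtColor(f['image'],cv2.COLOR_BGR2GRAY)
for v in (184,190,196,202,206,208,210,214,218,222,226,230,234): print(v,g[v,306:332].tolist())
E
```

```text
184 [208, 206, 207, 205, 195, 166, 186, 111, 86, 102, 100, 98, 99, 102, 94, 139, 176, 195, 198, 201, 200, 200, 203, 206, 207, 207]
190 [203, 206, 204, 207, 195, 160, 175, 99, 87, 104, 103, 100, 99, 99, 95, 126, 165, 194, 194, 199, 201, 206, 205, 205, 211, 211]
196 [211, 204, 206, 206, 199, 163, 168, 101, 60, 61, 62, 57, 64, 59, 60, 120, 162, 188, 198, 205, 203, 201, 200, 206, 211, 213]
202 [209, 208, 201, 209, 196, 160, 160, 100, 68, 75, 66, 63, 66, 56, 49, 127, 163, 189, 196, 201, 202, 203, 205, 205, 208, 210]
206 [207, 207, 205, 206, 200, 154, 153, 127, 95, 90, 96, 94, 98, 92, 105, 137, 153, 187, 205, 201, 205, 208, 199, 209, 210, 212]
208 [215, 214, 208, 213, 208, 164, 154, 132, 94, 87, 96, 91, 97, 92, 101, 164, 162, 182, 200, 203, 205, 207, 203, 207, 210, 212]
210 [116, 111, 113, 113, 107, 150, 201, 142, 95, 90, 100, 91, 95, 94, 107, 194, 207, 199, 198, 206, 204, 203, 204, 207, 209, 208]
214 [131, 125, 124, 126, 122, 122, 114, 192, 155, 129, 131, 130, 133, 133, 132, 121, 187, 195, 201, 204, 205, 205, 204, 208, 210, 207]
218 [215, 213, 215, 216, 217, 219, 218, 224, 155, 124, 126, 128, 129, 129, 142, 138, 122, 130, 172, 200, 207, 209, 205, 212, 214, 214]
222 [208, 213, 207, 206, 214, 211, 171, 183, 143, 127, 131, 129, 129, 127, 116, 158, 206, 173, 198, 179, 158, 159, 162, 159, 160, 161]
226 [214, 216, 214, 217, 218, 226, 197, 110, 86, 95, 95, 93, 90, 85, 81, 127, 203, 178, 158, 157, 158, 157, 159, 159, 161, 162]
230 [152, 155, 156, 138, 90, 83, 92, 91, 89, 92, 91, 91, 91, 86, 86, 88, 85, 82, 107, 157, 165, 156, 159, 163, 159, 165]
234 [157, 168, 147, 94, 81, 87, 89, 89, 91, 88, 90, 91, 89, 91, 91, 89, 87, 88, 77, 129, 161, 163, 159, 163, 159, 159]
```

Key and slot line up to about 0.3 mm. I descend to just inside the plate.

Call:
drive_tool(plan=[[[0.02,0,0.5],[0,0,-0.08]],[[0,0,0.6],[0,0,0]],[[0,0,0.5],[0,0,0]],[[0,0,0.3],[0,0,0]],[[0,0,0.2],[0,0,0]],[[0,0,0.1],[0,0,0]],[[0,0,0.1],[0,0,0]],[[0,0,0.1],[0,0,0]],[[0,0,0.05],[0,0,0]],[[0,0,0.05],[0,0,0]],[[0,0,0],[0,0,0]]])

```text
clock: 12.3
eef_pos: [0.458, -0.0329, 0.1525]
ee_rot: [-180.0, -0.0, -84.0]
force: [0.5, 0.0, -0.5]
grip_width: 0.0081
gripper_force: 50.9
```

Call:
drive_tool(plan=[[[0,0,0.05],[0,0,0]],[[0,0,0.05],[0,0,0]],[[0,0,0.04],[0,0,0]],[[0,0,0.04],[0,0,0]],[[0,0,0.03],[0,0,0]],[[0,0,0],[0,0,0]]])

```text
clock: 12.8
eef_pos: [0.458, -0.0331, 0.1474]
ee_rot: [-180.0, -0.0, -84.0]
force: [-0.7, -1.8, 2.8]
grip_width: 0.0082
gripper_force: 51.4
```

Call:
drive_tool(plan=[[[0,0,0.03],[0,0,0]],[[0,0,0.03],[0,0,0]],[[0,0,0.03],[0,0,0]],[[0,0,0],[0,0,0]]])

```text
clock: 13.13
eef_pos: [0.4579, -0.0329, 0.1448]
ee_rot: [180.0, 0.0, -84.0]
force: [-0.4, -1.1, 0.4]
grip_width: 0.008
gripper_force: 51.1
```

Call:
drive_tool(plan=[[[0,0,0.03],[0,0,0]],[[0,0,0.03],[0,0,0]],[[0,0,0.03],[0,0,0]],[[0,0,0.03],[0,0,0]],[[0,0,0],[0,0,0]]])

```text
clock: 13.55
eef_pos: [0.4579, -0.0329, 0.1418]
ee_rot: [180.0, 0.0, -84.0]
force: [-0.2, 0.6, -0.3]
grip_width: 0.0084
gripper_force: 51.1
```

Call:
drive_tool(plan=[[[0,0,0.03],[0,0,0]],[[0,0,0.03],[0,0,0]],[[0,0,0.03],[0,0,0]],[[0,0,0],[0,0,0]]])

```text
clock: 13.88
eef_pos: [0.4579, -0.0329, 0.1396]
ee_rot: [180.0, 0.0, -84.0]
force: [-0.8, 0.2, 0.4]
grip_width: 0.008
gripper_force: 51.1
```

Call:
drive_tool(plan=[[[0,0,0.04],[0,0,0]],[[0,0,0.04],[0,0,0]],[[0,0,0.04],[0,0,0]],[[0,0,0],[0,0,0]]])

```text
clock: 14.22
eef_pos: [0.4579, -0.0329, 0.1365]
ee_rot: [180.0, 0.0, -84.0]
force: [-1.7, -0.7, -0.7]
grip_width: 0.0083
gripper_force: 50.9
```

Call:
drive_tool(plan=[[[0,0,0.04],[0,0,0]],[[0,0,0.04],[0,0,0]],[[0,0,0.04],[0,0,0]],[[0,0,0.04],[0,0,0]],[[0,0,0],[0,0,0]]])

```text
clock: 14.63
eef_pos: [0.4579, -0.0329, 0.1325]
ee_rot: [180.0, 0.0, -84.0]
force: [-1.4, -0.7, -1.2]
grip_width: 0.0081
gripper_force: 50.9
```

Call:
drive_tool(plan=[[[0,0,0.04],[0,0,0]],[[0,0,0.04],[0,0,0]],[[0,0,0.04],[0,0,0]],[[0,0,0.04],[0,0,0]],[[0,0,0],[0,0,0]]])

```text
clock: 15.05
eef_pos: [0.458, -0.0329, 0.1286]
ee_rot: [-180.0, 0.0, -84.0]
force: [-0.8, -0.7, -1.3]
grip_width: 0.008
gripper_force: 50.8
```

10.9 mm left to the collar.

Call:
drive_tool(plan=[[[0,0,0.06],[0,0,0]],[[0,0,0.06],[0,0,0]],[[0,0,0.06],[0,0,0]],[[0,0,0.06],[0,0,0]],[[0,0,0.06],[0,0,0]],[[0,0,0.04],[0,0,0]],[[0,0,0],[0,0,0]]])

```text
clock: 15.63
eef_pos: [0.4579, -0.0329, 0.1201]
ee_rot: [180.0, 0.0, -84.0]
force: [1.1, -0.1, -0.4]
grip_width: 0.0078
gripper_force: 50.9
```

Call:
drive_tool(plan=[[[0,0,0.03],[0,0,0]],[[0,0,0.02],[0,0,0]],[[0,0,0.02],[0,0,0]],[[0,0,0],[0,0,0]]])

```text
clock: 15.97
eef_pos: [0.458, -0.0329, 0.1185]
ee_rot: [-180.0, -0.0, -84.0]
force: [-0.2, -0.1, -0.6]
grip_width: 0.0082
gripper_force: 50.9
```

Call:
drive_tool(plan=[[[0,0,0.02],[0,0,0]],[[0,0,0.02],[0,0,0]],[[0,0,0],[0,0,0]],[[0,0,0],[0,0,0]]])

```text
clock: 16.3
eef_pos: [0.458, -0.0329, 0.1177]
ee_rot: [-180.0, -0.0, -84.0]
force: [-0.9, 0.9, 4.9]
grip_width: 0.0082
gripper_force: 51.7
```

Call:
drive_tool(plan=[[[0,0,0.02],[0,0,0]],[[0,0,0],[0,0,0]],[[0,0,0],[0,0,0]]])

```text
clock: 16.55
eef_pos: [0.4581, -0.0329, 0.1176]
ee_rot: [-180.0, -0.0, -84.0]
force: [-3.3, -0.1, 11.8]
grip_width: 0.0082
gripper_force: 53.1
```

```bash
python3 - <<'E'
from h import *
f=grab('wrist','w5.png');b=f['image'][60:400,140:500]
cv2.imwrite('pics/w5c.png',cv2.resize(b,None,fx=1.7,fy=1.7))
print(r.get_state()['force'],r.get_state()['eef_pos'])
E
```

```text
[-3.9446396   0.56635788 12.68602953] [ 0.45811173 -0.03294649  0.11761457]
```

View pics/w5c.png

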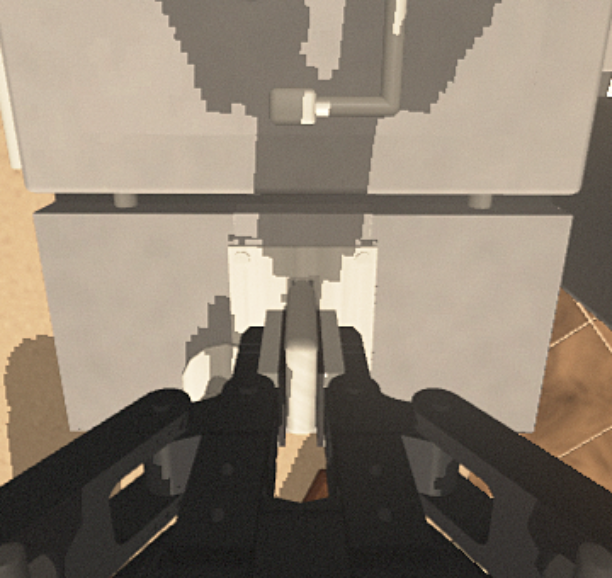

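Seated: the key stands at the expected height with 12 N down and the cover clear at the left. Now I turn it clockwise.

Call:
drive_tool(plan=[[[0,0,0],[0,0,0.5]],[[0,0,0],[0,0,0.5]],[[0,0,0],[0,0,0.5]],[[0,0,0],[0,0,0.5]],[[0,0,0],[0,0,0.5]],[[0,0,0],[0,0,0.5]],[[0,0,0],[0,0,0.5]],[[0,0,0],[0,0,0.5]],[[0,0,0],[0,0,0]]])

```text
clock: 17.35
eef_pos: [0.458, -0.0329, 0.1176]
ee_rot: [-180.0, 0.0, -108.2]
force: [-3.6, 1.2, 13.7]
grip_width: 0.0081
gripper_force: 53.0
```

```bash
python3 -c "
from h import *
s=r.get_state();print(s['force'],s['wrist_torque'],s['eef_pos'],s['ee_rot'],s['joints'])"
```

```text
[-3.63219366  1.2077098  13.68197691] [0.21675679 1.01935297 0.06711176] [ 0.45799802 -0.0328802   0.11761753] [-1.79966829e+02  3.32229900e-03 -1.08212426e+02] [-1.42925953e+01  1.26523939e+01 -2.47991576e+01  5.25151284e+01
  1.04696386e-03 -8.60801680e+01]
```

Turning well, with about 0.067 N·m of torque. Turned 24° so far; I go on to 84°.

Call:
drive_tool(plan=[[[0,0,0],[0,0,0.6]],[[0,0,0],[0,0,0.6]],[[0,0,0],[0,0,0.6]],[[0,0,0],[0,0,0.6]],[[0,0,0],[0,0,0.6]],[[0,0,0],[0,0,0.6]],[[0,0,0],[0,0,0.6]],[[0,0,0],[0,0,0.6]],[[0,0,0],[0,0,0.6]],[[0,0,0],[0,0,0.6]],[[0,0,0],[0,0,0.6]],[[0,0,0],[0,0,0.6]],[[0,0,0],[0,0,0.6]],[[0,0,0],[0,0,0.6]],[[0,0,0],[0,0,0.6]],[[0,0,0],[0,0,0.6]],[[0,0,0],[0,0,0.4]],[[0,0,0],[0,0,0]],[[0,0,0],[0,0,0]]])

```text
clock: 18.93
eef_pos: [0.4579, -0.0328, 0.1176]
ee_rot: [-180.0, 0.0, -168.0]
force: [-5.1, 0.8, 13.8]
grip_width: 0.0081
gripper_force: 53.2
```

```bash
python3 -c "
from h import *
s=r.get_state();print(s['force'],s['wrist_torque'],s['eef_pos'],s['ee_rot'],s['joints'])"
```

```text
[-5.11853782  0.77685435 13.77555795] [0.26100756 1.13969421 0.08874147] [ 0.45794263 -0.03284324  0.1176254 ] [-1.79989092e+02  2.69934153e-02 -1.68029100e+02] [-1.42904918e+01  1.26494791e+01 -2.48018227e+01  5.25196645e+01
  2.16164821e-03 -2.62613884e+01]
```

Call:
drive_tool(plan=[[[0,0,0],[0,0,0.25]],[[0,0,0],[0,0,0.25]],[[0,0,0],[0,0,0.2]],[[0,0,0],[0,0,0]],[[0,0,0],[0,0,0]]])

```text
clock: 19.35
eef_pos: [0.4579, -0.0329, 0.1176]
ee_rot: [-180.0, 0.0, -172.2]
force: [-4.9, 2.0, 13.6]
grip_width: 0.0084
gripper_force: 53.2
```

```bash
python3 -c "
from h import *
s=r.get_state();print(s['force'],s['wrist_torque'],s['eef_pos'],s['ee_rot'],s['grip_width'])"
```

```text
[-4.92210089  1.97301446 13.64799393] [0.30117409 1.05221746 0.11195138] [ 0.45793607 -0.03287015  0.11763129] [-1.79989949e+02  2.77345606e-02 -1.72224764e+02] 0.008448956410220329
```

Call:
drive_tool(plan=[[[0,0,0],[0,0,0.2]],[[0,0,0],[0,0,0.2]],[[0,0,0],[0,0,0]],[[0,0,0],[0,0,0]]])

```text
clock: 19.68
eef_pos: [0.4579, -0.0328, 0.1176]
ee_rot: [-180.0, 0.0, -174.6]
force: [-4.5, 1.3, 13.4]
grip_width: 0.0081
gripper_force: 53.2
```

```bash
python3 - <<'E'
from h import *
s=r.get_state();print(s['force'],s['wrist_torque'],s['eef_pos'],s['ee_rot'],s['grip_width'])
f=grab('wrist','w6.png');b=f['image'][60:400,140:500]
cv2.imwrite('pics/w6c.png',cv2.resize(b,None,fx=1.7,fy=1.7))
E
```

```text
[-4.46131971  1.34564698 13.41664571] [0.33986276 1.15912746 0.1679796 ] [ 0.45793283 -0.03284832  0.1175944 ] [-1.79996939e+02  2.44927659e-02 -1.74622595e+02] 0.008069612266734154
```

View pics/w6c.png

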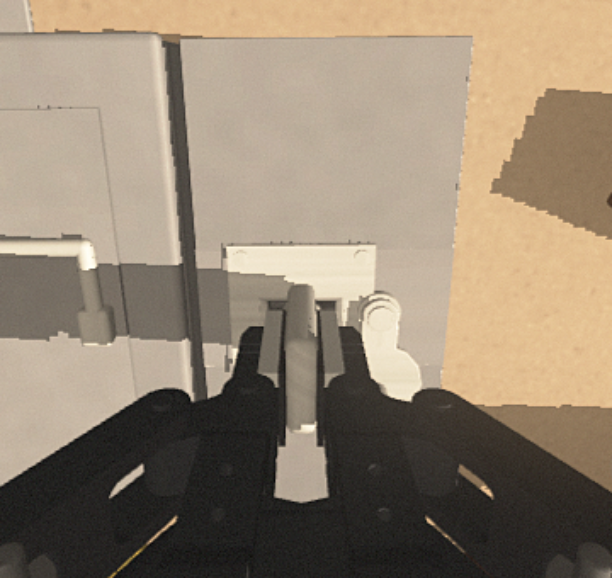

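The key has turned across the slot, the cover stays open, the bolts are gone from the seam, and the torque has risen to 0.17 N·m, so it is at the stop. I hand in.

```bash
python3 -c "
from h import *
print(ticket.finish_job())"
```

```text
the job is handed in; nothing more can be done
None
```

I handed the job in with the gripper holding the key fully in and at its clockwise stop, the bolts out of the seam and the dust cover open; the other key was left alone and I touched none of the things around, though the hand-in gave no verdict.

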